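# Dip-rod oil check on a bench pump

## Robot

A 7-joint arm with a two-finger parallel gripper is mounted at the origin on a cart in front of the work surface, level with it; the furniture and walls round the work are solid. World frame = base frame: x ahead of the robot, y to its left, z up, the work surface at z = 0. Lengths are in m, angles in rad, forces in N, time in s.
With the tool pointing down it reaches from about 0.4 to 0.9 m from the base axis. Payload 5.5 kg.
Tool frame: the origin (TCP) lies midway between the tips of the shut fingers; the grasp point (between the pads) lies 19 mm behind it (manip.grip_depth is the distance from the TCP to the grasp point, in m); z points along the fingers, y is the line along which they close (so a half turn about z gives the same grasp; the last joint's range is limited). The gripper opens to 92 mm and grips with 3 to 60 N. Pads are 19 mm wide; open, the fingers measure 130 mm over their backs; the gripper's body (75 mm by 190 mm) begins 47 mm behind the grasp point.
Start: joints at [1.425, 0.501, -0.427, 1.55, 0.221, 1.138, -0.21], TCP at [0.258, -0.596, 0.227] pointing down, gripper open.
Joint ranges: [-2.88, 2.88], [-0.31, 2.03], [-1.54, 1.56], [0.2, 2.42], [-1.41, 4.55], [0.19, 2.02], [-2.57, 2.57]. Speed limits (rad/s): [2.57, 2.57, 3.14, 3.14, 3.14, 3.14, 3.14].

## Interface

Orientations are given as a unit quaternion [x, y, z, w].
In Python, from bench import manip, effector, viewer gives the robot as it stands. Calls block until the motion is done:
- manip.move_pose(position, orientation): joint-space move of the TCP to a pose.
- manip.servo_line(position, ori=None, vel=0.15): straight line of the TCP; ori=None keeps the orientation; vel is the mean speed in m/s.
- manip.movej(angles): joint-space move.
- effector.open_jaws() and effector.close(f_grip=None): open the fingers fully, or close them until they stop; f_grip is the grip in N (None keeps the last).
- manip.sleep(seconds).
- manip.solve_ik(position, orientation): joint angles nearest the present ones, or None.
- viewer.get_image(name): name is "side" or "top"; returns the picture (480x640x3 uint8, red, green, blue); there is no depth.
- viewer.get_calibration(name): a dict with "vfov" (degrees; the focal length in pixels is half the picture's height over the tangent of half this angle, whatever the lens; pixels are square), "cx", "cy" (the principal point, pixels), "eye" and "attitude" of the camera in the world. Camera axes: x right, y down, z forward; pixel columns grow to the right and rows downward; lengths in m; the calibration is good to about 2 mm. A picture is of the moment at which its call begins. get_calibration takes no time and is no camera call.
A pose or a line that the arm cannot do raises manip.PlanningError and nothing moves.
- manip.hand_in(): hands the job in; it is judged then, once.
Readings, each from a call of its own:
- manip.current_clock(): time.
- manip.current_q(): joint angles.
- manip.current_joint_velocities(): joint speeds.
- manip.current_tau(): joint torques, N m.
- manip.current_tool_pos(): TCP position.
- manip.current_tcp_rot(): TCP orientation.
- manip.current_force(): force on the tool from outside, world axes, zero at the start.
- manip.current_wrist_torque(): the same for the moment, N m.
- manip.current_finger_gap(): finger opening in m.
- manip.current_gripper_force(): force on a finger pad.
Only numpy, scipy, OpenCV 4.12 (cv2) and the standard library are available. Lean on these libraries where they do the work, as an engineer would, in place of code of your own. Each camera call takes 0.05 s, during which the arm holds its last target. There are 200 camera calls.

## Task

Check the pump's oil: take the dip rod off its wire rest by its yellow grip, push it gently down the pump's slanting guide tube until its collar stops on the tube's mouth, then draw it right out again. Finish holding the rod level and still for reading, with its tip a little above the middle of the glass beaker's open mouth so that drips fall in: do not let go or put it down, and leave the beaker and the other things where they stand.

Things in the scene. Friction and masses are not known exactly. Their poses are not given: they have to be found in the camera images.
- dip_rod: Steel dip rod, yellow round grip, about 60 g. Origin: centre of the collar's stop face (towards the tip); own x runs along the axis to the tip. Rod 8 mm in diameter to x = 100 mm, blunt cone to the tip at x = 105; steel collar 27 mm in diameter, x = -7 to 0; grip 16 mm in diameter, x = -67 to -7. Its roll does not matter. Starts level on the rest, axis 60 mm up, tip roughly away from the robot
- rod_grip (a point): middle of the yellow grip on the rod's axis, 37 mm behind the collar's stop face (30 mm behind the collar's back); the grip ends in a 19 mm knob
- rod_tip (a point): end of the rod's tip, on its axis, 105 mm ahead of the collar's stop face; black rings 11 and 30 mm behind it mark the reading zone
- rod_rest: fixed rest: black plate 135 x 60 x 8 mm with two steel wires that end in open V forks (67 mm high) at x = 10 and 92 mm of its frame. Origin on the worktop straight below the collar's stop face of the rod as it starts; own x points as the lying rod does. The plate runs from x = -13 to 122 mm; nothing stands under the grip. The rod lifts straight up out of the forks
- pump: fixed grey bench pump, about 330 x 130 x 210 mm: oil case 155 mm high in front (own -x, to the robot at yaw 0), finned motor and black fan cowl behind, steel handle, flange and filter on top. Origin on the worktop, under the middle of the oil case's front face; the case runs from x = 0 to 130 mm, the motor to x = 320 mm
- guide_tube: steel tube leaning out of the pump's front top edge. Origin: centre of its mouth, in the plane of the rim, 35 mm before the case, 185 mm up; own z points out along its axis, up and towards the front, 45 degrees from vertical. Bore 11 mm, flared to 23 mm inside and 29 outside in the top 16 mm; over 110 mm deep, plain friction only. Seated, the rod's origin lies here and its x is opposite to this z
- beaker: clear glass beaker, 53 mm in diameter and 69 mm high, mouth up (open mouth about 48 mm wide), loose, 60 g. Origin: centre of its underside on the worktop
- dust_cap: bystander: round black cap, 38 mm in diameter, 13 mm high, loose on the worktop; origin under its centre
- oil_bottle: bystander: small bottle with a black cap, 34 mm in diameter, 60 mm high, loose; origin under its centre
- mouse: bystander: black computer mouse 108 x 60 x 36 mm, loose; origin under its centre
- microscope_b: fixed: the nearer microscope, 520 mm tall, stands straight ahead of the robot to the left of the work, always in the same place; keep the arm clear of it. Origin on the worktop under its stage. It fills about x = 0.50 to 0.76 m and y = -0.10 to 0.18 m of the worktop (eyepieces at 0.33 to 0.41 m height); a second microscope stands further left, at y = 0.45 m and beyond
Things that resemble listed ones, but are neither listed nor needed, are in the scene too. Several things have the shape of the beaker; the one meant has the colours described above.

How it is judged:
By the outcome, as a careful person would: the job done as asked, in the order asked, and still so for the second after the job is handed in, while the arm keeps its last pose, push and grip.
It also fails if it takes over 54 s, if anything falls off the work surface, if the arm or the gripper's body presses on something with over 40 N, if the wrist force passes 120 N, or if a joint passes its speed limit or range.

## Working session

There is one attempt and no reset: what is moved stays moved. The work goes in short steps, each a Python script; the robot and the scene stay as the last script left them, time stands still between calls to the robot, and variables do not carry over. Pictures are saved under pics/ and viewed, at most 10 in all, crops included, and the job is handed in when it is done.

```bash
ls; mkdir -p pics; python3 - <<'E'
from bench import manip, effector, viewer
import cv2, numpy as np
for n in ("side","top"):
    im=viewer.get_image(n); cv2.imwrite(f"pics/{n}0.png",im[:,:,::-1]); c=viewer.get_calibration(n); print(n,c)
print(manip.current_clock(),manip.current_tool_pos(),manip.current_tcp_rot(),manip.grip_depth)
E
```

```text
pics
side {'vfov': 51.00937812496993, 'cx': 326.67754396303314, 'cy': 235.6809510106204, 'eye': array([0.10743348, 0.97716858, 0.62127825]), 'attitude': array([-0.17041522,  0.82048473, -0.5358168 ,  0.10326571])}
top {'vfov': 49.247020352200444, 'cx': 325.2964090808942, 'cy': 233.94618722405943, 'eye': array([ 0.24192126, -0.08884546,  1.692221  ]), 'attitude': array([ 0.71382284, -0.69390195,  0.06677537, -0.06706777])}
0.1 [ 0.2580638  -0.59587702  0.22575401] [ 9.79177973e-01  2.03001679e-01 -1.64281643e-04 -8.88267522e-04] 0.0188
```

View pics/side0.png

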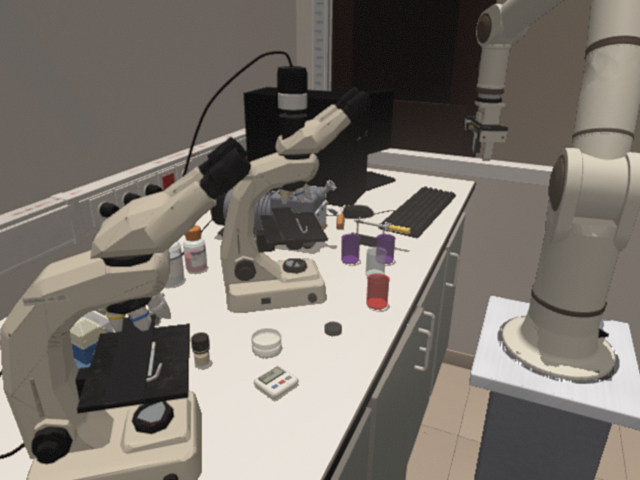

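View pics/top0.png

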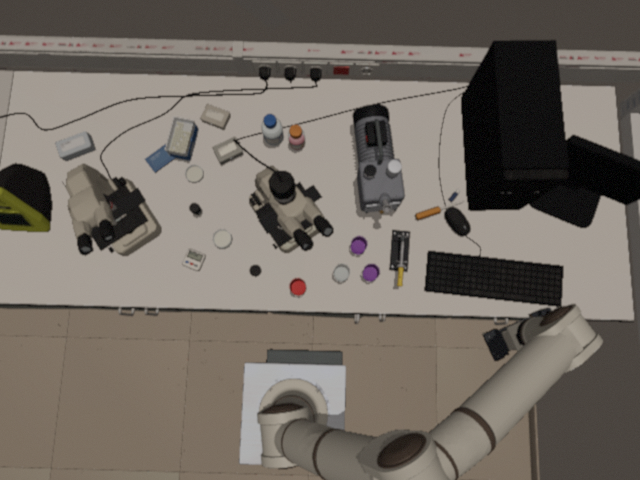

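The dip rod is at side (398,229) / top (401,270). The pump's tube mouth is near side (331,187) / top (377,222). The beaker-shaped things in the top view are purple (359,246) and (371,273), red (298,287), and colourless (341,273). The colourless one, at side (375,262), fits "clear glass". I'll confirm it with an enlarged crop.

```bash
cat > h.py <<'E'
from bench import manip, effector, viewer
import cv2, numpy as np
from scipy.spatial.transform import Rotation as R
def cam(n):
    c=viewer.get_calibration(n); f=240/np.tan(np.radians(c['vfov'])/2)
    return c['eye'],R.from_quat(c['attitude']),f,c['cx'],c['cy']
def ray(n,p):
    e,r,f,cx,cy=cam(n); d=r.apply([(p[0]-cx)/f,(p[1]-cy)/f,1]); return e,d/np.linalg.norm(d)
def plane(n,p,z):
    e,d=ray(n,p); return e+d*(z-e[2])/d[2]
def tri(a,b):
    (e1,d1),(e2,d2)=ray('top',a),ray('side',b)
    s=np.linalg.lstsq(np.c_[d1,-d2],e2-e1,rcond=None)[0]
    p,q=e1+s[0]*d1,e2+s[1]*d2; return (p+q)/2,np.linalg.norm(p-q)
def proj(n,P):
    e,r,f,cx,cy=cam(n); v=r.inv().apply(np.asarray(P)-e); v=np.atleast_2d(v); return v[:,:2]/v[:,2:]*f+[cx,cy]
E
python3 - <<'E'
from h import *
np.set_printoptions(precision=4,suppress=True)
s=cv2.imread('pics/side0.png');t=cv2.imread('pics/top0.png')
a=cv2.resize(s[165:315,310:430],None,fx=4,fy=4,interpolation=cv2.INTER_CUBIC)[:600]
b=cv2.resize(t[190:290,330:410],None,fx=5,fy=5,interpolation=cv2.INTER_CUBIC)
b=cv2.resize(t[185:305,330:394+16],None,fx=4,fy=4,interpolation=cv2.INTER_CUBIC)
o=np.zeros((600,800,3),np.uint8); o[:,:480]=a; o[:480,480:]=b[:480,:320]; cv2.imwrite('pics/crop1.png',o)
for n,im,bx in(('top',t,(380,250,420,300)),('side',s,(370,215,430,245))):
    hsv=cv2.cvtColor(im,cv2.COLOR_BGR2HSV); m=cv2.inRange(hsv,(18,110,90),(38,255,255))
    k=np.zeros_like(m);k[bx[1]:bx[3],bx[0]:bx[2]]=255; m&=k
    ys,xs=np.nonzero(m); c=np.array([xs.mean(),ys.mean()]); d=np.linalg.svd(np.c_[xs,ys]-c,full_matrices=False)[2][0]
    pr=(np.c_[xs,ys]-c)@d; print(n,len(xs),c,d,c+d*pr.min(),c+d*pr.max(), plane(n,c,.06),plane(n,c+d*pr.min(),.06),plane(n,c+d*pr.max(),.06))
print('tcp proj',proj('top',manip.current_tool_pos()),proj('side',manip.current_tool_pos()))
print(plane('top',(341,273),.069),plane('side',(375,250),.069))
E
```

```text
top 91 [399.8242 275.6374] [-0.0939  0.9956] [400.651  266.8727] [398.9238 285.1815] [ 0.429  -0.3204  0.06  ] [ 0.4567 -0.323   0.06  ] [ 0.3991 -0.3177  0.06  ]
side 119 [399.3697 228.6471] [0.9818 0.1897] [388.8802 226.6201] [409.0917 230.5257] [ 0.4263 -0.3269  0.06  ] [ 0.458  -0.3287  0.06  ] [ 0.3974 -0.3252  0.06  ]
tcp proj [[508.3481 333.708 ]] [[480.1662 156.6011]]
[ 0.431  -0.1361  0.069 ] [ 0.4405 -0.1436  0.069 ]
```

View pics/crop1.png

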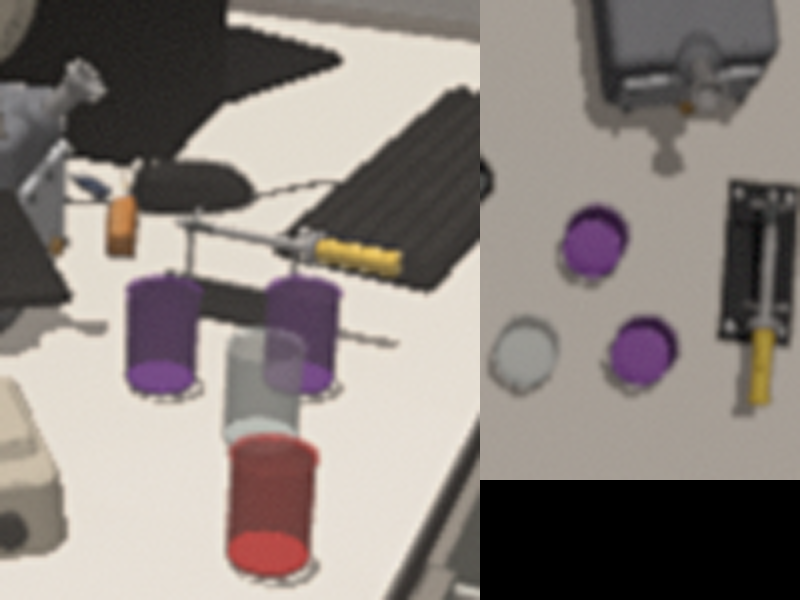

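The crop shows the colourless beaker unobstructed at side rim (376,250) / top (341,273), so it is the clear glass one. The tube mouth is at side (332,185), and about (387,209) in the top view. Next I'll enlarge the pump to get its yaw.

```bash
python3 - <<'E'
from h import *
np.set_printoptions(precision=4,suppress=True)
s=cv2.imread('pics/side0.png');t=cv2.imread('pics/top0.png')
o=np.zeros((600,800,3),np.uint8)
o[:600,:400]=cv2.resize(t[150:225,352:402+0],None,fx=8,fy=8,interpolation=cv2.INTER_CUBIC)
o[:400,400:]=cv2.resize(s[170:220,295:345],None,fx=8,fy=8,interpolation=cv2.INTER_CUBIC)
o=cv2.convertScaleAbs(o,alpha=1.3); cv2.imwrite('pics/crop2.png',o)
print('mouth',tri((386.8,208.8),(332.2,184.7)), plane('top',(386.8,208.8),.185),plane('side',(332.2,184.7),.185))
print('grip',tri((399.8,275.6),(399.4,228.6)))
print('rodtip',tri((402.,236.5),(354.5,220.5)),plane('top',(402,236.5),.06),plane('side',(354.5,220.5),.06))
# tool feasibility
def ori(yaw,pitch,tilt,flip):   # rod yaw, rod pitch down, hand tilt back, flip
    x=R.from_euler('ZY',[yaw,pitch]); # rod frame: x along rod
    T=R.from_euler('ZYX',[0,0,0])
    M=np.c_[[1,0,0],[0,-1,0],[0,0,-1]]  # tool down: z=-z
    r=x*R.from_euler('y',-tilt)*R.from_matrix(M)
    return r*R.from_euler('z',np.pi*flip)
D=np.radians
for tilt in (0,15,30,45):
  for f in(0,1):
    row=[]
    for P,yaw,pit in(((.428,-.323,.06),-4,0),((.5,-.28,.21+.1),-8,45),((.57,-.28,.21),-8,45),((.435,-.282,.1),90,0),((.38,-.27,.1),65,0)):
        r=ori(D(yaw),D(pit),D(tilt),f); q=manip.solve_ik(np.array(P)+r.apply([0,0,manip.grip_depth]),r.as_quat()); row.append(None if q is None else np.round(q,2).tolist())
    print(tilt,f,*row,sep='\n   ')
E
```

```text
mouth (array([ 0.6115, -0.2642,  0.1845]), np.float64(0.0013318497703305842)) [ 0.612  -0.2639  0.185 ] [ 0.6101 -0.2626  0.185 ]
grip (array([ 0.4267, -0.3203,  0.063 ]), np.float64(0.004161669892076677))
rodtip (array([ 0.5578, -0.3257,  0.0622]), np.float64(0.009106380824601334)) [ 0.5537 -0.3272  0.06  ] [ 0.5644 -0.3311  0.06  ]
0
   0
   [0.89, 0.56, -0.37, 1.96, 0.31, 0.67, -1.31]
   [0.36, 0.79, 0.01, 1.11, 0.17, 2.01, -1.33]
   [0.33, 1.01, 0.01, 0.91, 0.14, 1.99, -1.36]
   [1.09, 0.54, -0.7, 1.98, 0.49, 0.79, 0.1]
   [1.12, 0.45, -0.67, 2.11, 0.42, 0.72, -0.25]
0
   1
   [1.28, 0.73, -0.89, 1.95, 0.76, 0.84, 1.47]
   [0.36, 0.79, 0.01, 1.11, 0.17, 2.01, 1.82]
   [0.43, 1.02, -0.21, 0.91, 0.28, 2.01, 1.69]
   [-0.31, 0.76, 1.13, 2.03, -0.88, 0.95, -1.85]
   [-0.42, 0.89, 1.35, 2.15, -1.05, 1.06, -2.06]
15
   0
   [1.05, 0.5, -0.43, 2.14, 0.14, 0.33, -1.08]
   [0.64, 0.65, -0.42, 1.28, 0.3, 1.79, -1.49]
   [0.56, 0.85, -0.39, 1.15, 0.33, 1.72, -1.53]
   [1.23, 0.66, -0.75, 1.86, 0.26, 0.93, 0.39]
   [1.35, 0.53, -0.74, 2.06, 0.14, 0.74, 0.13]
15
   1
   [1.4, 0.64, -0.87, 2.1
[... 480 characters left out ...]
, 2.27, 1.51, 0.3, 0.99]
   [1.08, 0.65, -1.04, 1.46, 0.53, 1.62, 1.45]
   [0.95, 0.84, -0.98, 1.38, 0.65, 1.54, 1.37]
   [0.9, 0.67, -0.18, 1.73, -0.3, 1.13, -2.23]
   [1.02, 0.53, -0.15, 2.0, -0.5, 0.92, -2.33]
45
   0
   [2.03, 1.27, -1.3, 2.36, 2.1, 0.48, -2.33]
   [0.88, 0.31, -0.52, 1.67, 0.17, 1.2, -1.39]
   [0.74, 0.51, -0.45, 1.62, 0.25, 1.06, -1.49]
   [1.34, 0.97, -0.77, 1.58, 0.03, 1.31, 0.65]
   [1.59, 0.83, -0.77, 1.89, -0.17, 0.99, 0.58]
45
   1
   [2.03, 1.27, -1.3, 2.36, 2.1, 0.48, 0.81]
   [1.27, 0.47, -1.08, 1.66, 0.43, 1.28, 1.53]
   [1.09, 0.69, -1.0, 1.61, 0.61, 1.19, 1.38]
   [0.95, 0.82, -0.16, 1.59, -0.41, 1.36, -2.12]
   [1.11, 0.67, -0.13, 1.91, -0.63, 1.12, -2.14]
```

View pics/crop2.png

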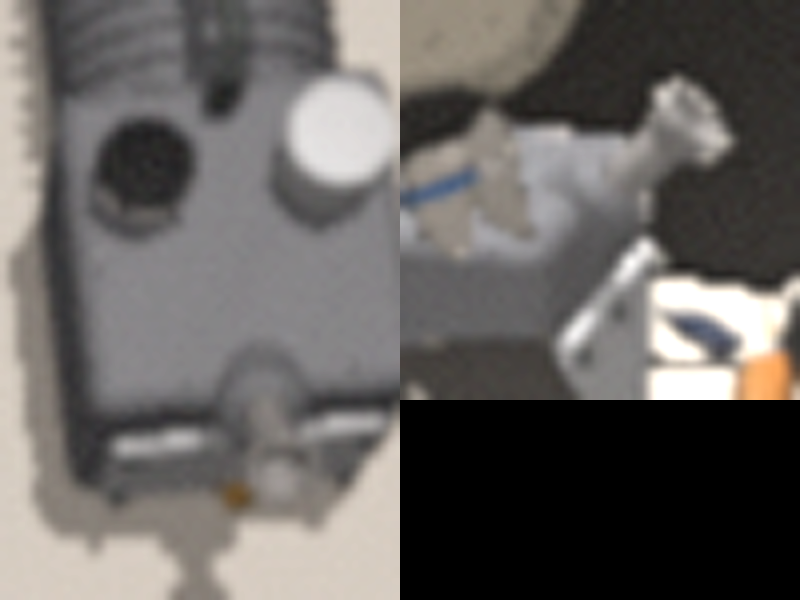

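The crop shows the flared mouth at top (386.9,210.3) and side (332.9,184). The tube root is at top (384.8,198) and side (322.5,191). The case top's left edge runs from top (360.5,162.5) to (364.1,200), and its front edge from (365.8,206) to (399.5,202.5).

```bash
cat >> h.py <<'E'
D=np.radians; G=manip.grip_depth
def ori(yaw,pitch,tilt,flip=0,dr=None):  # degrees: rod yaw, rod pitch down, hand tilted back
    return R.from_euler('ZY',[yaw,pitch-tilt],degrees=True)*R.from_matrix(np.diag([1.,-1,-1]))*R.from_euler('z',np.pi*flip)
def tcp(g,r): return np.asarray(g)+r.apply([0,0,G])
E
python3 - <<'E'
from h import *
np.set_printoptions(precision=4,suppress=True)
m,err=tri((386.9,210.3),(332.9,184)); print('mouth',m,err)
ang=lambda v:np.degrees(np.arctan2(v[1],v[0]))
a,b=plane('top',(364.1,200),.155),plane('top',(360.5,162.5),.155); print('left edge yaw',ang(b-a))
a,b=plane('top',(365.75,206.25),.15),plane('top',(399.5,202.5),.15); print('front edge yaw',ang(a-b)-90,a,b)
# tube axis yaw: views' interpretation planes, axis=(-cos,-sin,1)/sqrt2
for n,p,q in(('top',(386.9,210.3),(384.8,198.)),('side',(332.9,184),(322.5,191.25))):
    N=np.cross(ray(n,p)[1],ray(n,q)[1]); N/=np.linalg.norm(N)
    ys=np.radians(np.arange(-40,41,.5)); v=np.c_[-np.cos(ys),-np.sin(ys),np.ones_like(ys)]@N
    print(n,'yaw',np.degrees(ys[np.abs(v).argmin()]))
# black plate of rest, top view
t=cv2.imread('pics/top0.png'); k=t[225:275,385:415].max(2)<60
k=k.astype(np.uint8); c=max(cv2.findContours(k,0,2)[0],key=cv2.contourArea)+[385,225]; bx=cv2.boxPoints(cv2.minAreaRect(c)); W=np.array([plane('top',p,.008) for p in bx]); print(W[:,:2],np.linalg.norm(np.diff(W,axis=0),axis=1),ang(W[1]-W[0]),ang(W[2]-W[1]),W.mean(0))
# beaker: bottom/rim
hs=[plane('top',(341.3,273.5),z) for z in(0,.035,.069)];print('beaker',hs,plane('side',(376.2,249.3),.069))
E
```

```text
mouth [ 0.6077 -0.2638  0.1868] 0.0015293013940234543
left edge yaw 6.135458767513656
front edge yaw 8.14929457100753 [ 0.6267 -0.2041  0.15  ] [ 0.6413 -0.3064  0.15  ]
top yaw 1.0
side yaw -1.0
[[ 0.4535 -0.2956]
 [ 0.5824 -0.3042]
 [ 0.5801 -0.3575]
 [ 0.4512 -0.3483]] [0.1292 0.0534 0.1292] -3.779605061346482 -92.53623976356681 [ 0.5168 -0.3264  0.008 ]
beaker [array([ 0.4375, -0.1391,  0.    ]), array([ 0.4334, -0.1381,  0.035 ]), array([ 0.4295, -0.1371,  0.069 ])] [ 0.439  -0.1489  0.069 ]
```

```bash
python3 - <<'E'
from h import *
np.set_printoptions(precision=4,suppress=True)
g=np.array([.4262,-.3215,.0605]); r=ori(-3.3,0,10)
manip.move_pose(tcp(g+[0,0,.1],r),r.as_quat()); print(manip.current_clock(),manip.current_q())
manip.servo_line(tcp(g,r),vel=.12); print(manip.current_clock(),manip.current_force())
effector.close(40); print(manip.current_clock(),manip.current_finger_gap(),manip.current_gripper_force(),manip.current_force())
if manip.current_finger_gap()>.012:
    manip.servo_line(tcp(g+[0,0,.09],r),vel=.15)
print(manip.current_clock(),manip.current_finger_gap(),manip.current_force())
s=viewer.get_image('side')[:,:,::-1];t=viewer.get_image('top')[:,:,::-1]
cv2.imwrite('pics/s1.png',s);cv2.imwrite('pics/t1.png',t)
o=np.zeros((480,800,3),np.uint8); o[:480,:480]=cv2.resize(s[130:250,310:430],None,fx=4,fy=4); o[:480,480:]=cv2.resize(t[190:310,360:440],None,fx=4,fy=4); cv2.imwrite('pics/c3.png',o)
# pump side edges in the first top picture, by row gradient
t0=cv2.GaussianBlur(cv2.imread('pics/top0.png',0).astype(np.float32),(0,0),.8)
gx=cv2.Sobel(t0,cv2.CV_32F,1,0)
for lo,hi,r0,r1 in((354,368,166,198),(394,410,168,198),(348,362,120,155),(384,398,120,145)):
    print([(y,lo+int(np.abs(gx[y,lo:hi]).argmax()),int(t0[y,lo]),int(t0[y,hi])) for y in range(r0,r1,4)])
E
```

```text
1.3583 [ 1.0884  0.339  -0.4997  2.0332  0.1097  0.6616 -1.086 ]
2.3417 [-0.1588 -0.4796  0.5505]
3.525 0.015281751941983047 39.984962940216064 [ 0.375  -1.6659  1.2225]
4.275 0.014783495926122069 [-0.2973 -0.2426 -0.7788]
[(166, 355, 138, 35), (170, 357, 149, 30), (174, 357, 155, 37), (178, 356, 146, 62), (182, 357, 105, 101), (186, 357, 110, 104), (190, 354, 118, 103), (194, 354, 122, 104)]
[(168, 399, 170, 157), (172, 402, 137, 157), (176, 402, 68, 157), (180, 403, 101, 158), (184, 403, 101, 158), (188, 404, 101, 157), (192, 404, 102, 158), (196, 404, 95, 157)]
[(120, 353, 157, 78), (124, 353, 156, 71), (128, 350, 153, 68), (132, 350, 153, 68), (136, 354, 157, 69), (140, 352, 157, 66), (144, 355, 157, 65), (148, 356, 157, 64), (152, 356, 157, 61)]
[(120, 389, 55, 157), (124, 389, 30, 157), (128, 390, 29, 157), (132, 391, 28, 157), (136, 391, 26, 157), (140, 392, 27, 156), (144, 392, 18, 156)]
```

View pics/c3.png

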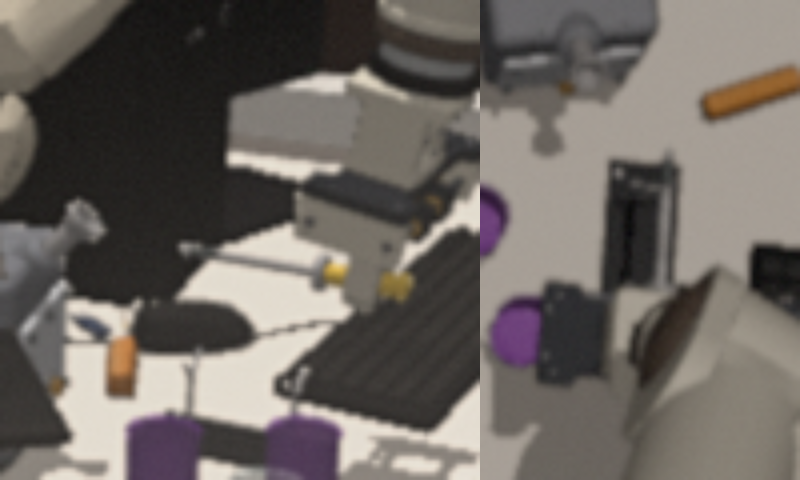

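The rod is gripped level and clear of the forks, with its tip at side (355.8,191.8) and its collar at (390.5,197). Next I'll refine the pump yaw from its clean right silhouette and check the rod in the hand.

```bash
python3 - <<'E'
from h import *
np.set_printoptions(precision=4,suppress=True)
t0=cv2.imread('pics/top0.png',0).astype(np.float32)
def edge(r0,r1,c0,c1,lev=105):
    P=[]
    for y in range(r0,r1):
        row=t0[y,c0:c1]; k=np.nonzero(row<lev)[0]
        if len(k): k=k[-1]; P.append((c0+k+(lev-row[k])/(row[k+1]-row[k]),y)) if k+1<len(row) else 0
    return np.array(P)
ang=lambda v:np.degrees(np.arctan2(v[1],v[0]))
for nm,a,zs in(('motor',(118,150,380,400),(.08,.1)),('case',(174,200,395,412),(.0,.155))):
    P=edge(*a,lev=130); f=np.polyfit(P[:,1],P[:,0],1); res=P[:,0]-np.polyval(f,P[:,1])
    for z in zs:
        A,B=[plane('top',(np.polyval(f,y),y),z) for y in(a[1],a[0])]; print(nm,z,f,res.std(),'yaw',ang(B-A),A)
# left dark side-wall/top boundary of the case
P=[]
for y in range(166,199):
    row=cv2.GaussianBlur(t0,(0,0),.7)[y,357:370]; g=np.diff(row); k=g.argmax(); P.append((357.5+k,y))
P=np.array(P);f=np.polyfit(P[:,1],P[:,0],1);A,B=[plane('top',(np.polyval(f,y),y),.155) for y in(198,166)];print('left',f,(P[:,0]-np.polyval(f,P[:,1])).std(),ang(B-A),A)
tp=manip.current_tool_pos();r=R.from_quat(manip.current_tcp_rot());gp=tp-r.apply([0,0,G]);d=r.apply(R.from_euler('y',-10,degrees=True).apply([1,0,0]));d2=r.apply(R.from_euler('y',10,degrees=True).apply([1,0,0]))
print(gp,d,d2)
d=d if abs(d[2])<abs(d2[2]) else d2
print('tip pred',proj('side',gp+.142*d),proj('top',gp+.142*d),'collar',proj('side',gp+.0335*d), 'knob',proj('side',gp-.03*d))
E
python3 - <<'E'
import cv2
s=cv2.imread('pics/s1.png');t=cv2.imread('pics/t1.png')
E
```

```text
motor 0.08 [  0.1416 372.4153] 0.22257039544833485 yaw 7.897971433182367 [ 0.834  -0.2971  0.08  ]
motor 0.1 [  0.1416 372.4153] 0.22257039544833485 yaw 7.897971433182396 [ 0.8266 -0.2945  0.1   ]
case 0.0 [  0.1    384.8569] 0.356312615797476 yaw 5.523529710487375 [ 0.6893 -0.3454  0.    ]
case 0.155 [  0.1    384.8569] 0.356312615797476 yaw 5.523529710487361 [ 0.6483 -0.3219  0.155 ]
left [  0.1136 340.3939] 0.47431744977267865 7.12824484012258 [ 0.6509 -0.1948  0.155 ]
[ 0.4253 -0.3208  0.1492] [ 0.9983 -0.0575 -0.0019] [ 0.9388 -0.0547  0.3402]
tip pred [[354.4846 192.1128]] [[406.9259 226.7397]] collar [[390.0048 198.0425]] knob [[411.8269 201.6855]]
```

```bash
cat >> h.py <<'E'
YAW=6.8
def rodpose(tip,yaw=YAW,pitch=45,tilt=10,back=.142):  # tcp pose so the rod tip is there
    d=R.from_euler('ZY',[yaw,pitch],degrees=True).apply([1,0,0]); r=ori(yaw,pitch,tilt)
    return tcp(np.asarray(tip)-back*d,r),r,d
E
python3 - <<'E'
from h import *
np.set_printoptions(precision=4,suppress=True)
M=np.array([.609,-.264,.1855])
p,r,d=rodpose(M)
manip.move_pose(p-.07*d,r.as_quat()); print(manip.current_clock(),manip.current_q())
manip.servo_line(p-.02*d,vel=.1); print(manip.current_clock(),manip.current_force(),manip.current_wrist_torque())
s=viewer.get_image('side')[:,:,::-1];t=viewer.get_image('top')[:,:,::-1]
cv2.imwrite('pics/s2.png',s);cv2.imwrite('pics/t2.png',t)
o=np.zeros((480,800,3),np.uint8); o[:480,:480]=cv2.resize(s[140:220,300:380],None,fx=6,fy=6,interpolation=2); o[:400,480:]=cv2.resize(t[185:265,360:424],None,fx=5,fy=5,interpolation=2); cv2.imwrite('pics/c4.png',o)
tip=M-.02*d
for n in('side','top'): print(n,'tip',proj(n,tip),'collar',proj(n,tip-.105*d),'M',proj(n,M))
E
```

```text
5.475 [ 0.592   0.5778 -0.3949  1.3639  0.4005  1.8303 -1.2756]
6.125 [ 0.8203 -0.3513 -0.3807] [ 0.1062 -0.6385 -0.027 ]
side tip [[337.7902 180.0556]] collar [[365.2733 156.0614]] M [[332.7714 184.4373]]
top tip [[387.9587 213.3031]] collar [[394.2191 233.3094]] M [[386.8458 209.7468]]
```

View pics/c4.png

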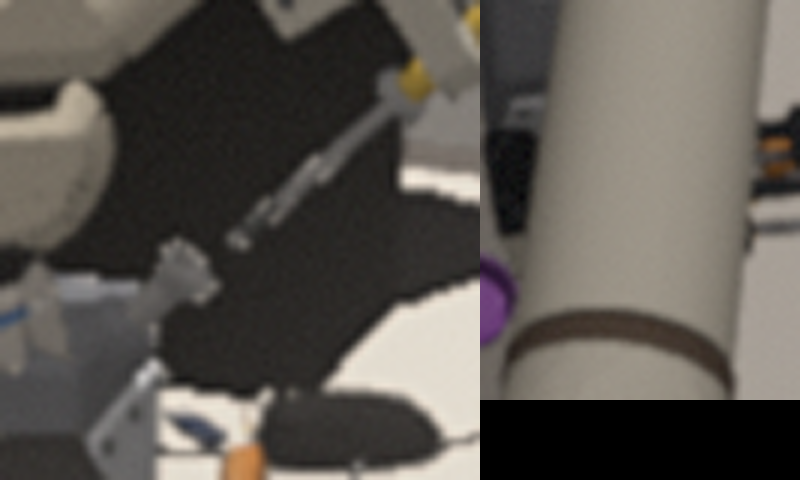

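The side crop shows the tip at (338.8,180.3) and the collar at (365.5,155.5), both within 1 px of prediction. The mouth centre is at (333,184.1). The rod line passes about 1 px (2–3 mm) low of it, so I'll shift 2 mm along the upward normal and insert under force watch.

```bash
cat >> h.py <<'E'
import json
def insert(s0,s1,off,M,d,p,F0,T0,step=.005,k=2e-4,fmax=10,vel=.04):
    """advance the rod from s0 to s1 (tip depth), yielding sideways to the force felt"""
    off=np.array(off,float); s=s0
    while s<s1-1e-6:
        s=min(s+step,s1); manip.servo_line(p+s*d+off,vel=vel)
        F=manip.current_force()-F0; T=manip.current_wrist_torque()-T0
        ax=F@d; lat=F-ax*d; off+=np.clip(k*lat,-.001,.001)
        print('%.0f ax %.1f'%(s*1e3,ax),'lat',lat.round(1),'T',T.round(2),'off',(off*1e3).round(1),'gap %.4f'%manip.current_finger_gap(),'lag',np.round((manip.current_tool_pos()-p-s*d-off)*1e3,1))
        if -ax>fmax or np.linalg.norm(lat)>fmax*1.5: print('STOP');break
    print('t',manip.current_clock()); return s,off
E
python3 - <<'E'
from h import *
np.set_printoptions(precision=4,suppress=True)
M=np.array([.609,-.264,.1855]); p,r,d=rodpose(M); n=r.apply([0,0,-1]); n=n-n@d*d; n/=np.linalg.norm(n)
manip.sleep(.2); F0,T0=manip.current_force(),manip.current_wrist_torque(); print(F0,T0,n)
s,off=insert(-.02,.05,.002*n,M,d,p,F0,T0)
json.dump(dict(s=s,off=off.tolist(),F0=list(F0),T0=list(T0)),open('st.json','w'))
E
```

```text
[ 0.0465  0.1867 -0.7887] [ 0.1166 -0.718   0.0207] [0.7021 0.0837 0.7071]
-15 ax -0.3 lat [-0.4 -0.1 -0.5] T [-0.    0.04 -0.  ] off [1.3 0.1 1.3] gap 0.0147 lag [ 0.3  0.2 -0.1]
-10 ax -0.1 lat [0.3 0.1 0.3] T [-0.02  0.01 -0.02] off [1.4 0.2 1.4] gap 0.0151 lag [-0.   0.2 -0.5]
-5 ax -1.0 lat [-0.2 -1.7 -0.4] T [-0.05  0.05  0.08] off [ 1.3 -0.2  1.3] gap 0.0149 lag [ 0.1  0.5 -0.3]
0 ax -0.8 lat [0.2 0.  0.2] T [ 0.03  0.08 -0.04] off [ 1.4 -0.2  1.3] gap 0.0147 lag [-0.   0.1 -0.4]
5 ax -0.6 lat [-0.7 -0.3 -0.7] T [-0.03  0.04 -0.  ] off [ 1.2 -0.2  1.2] gap 0.0153 lag [ 0.2  0.2 -0.2]
10 ax -0.4 lat [-0.   0.1  0. ] T [-0.   -0.01  0.03] off [ 1.2 -0.2  1.2] gap 0.0150 lag [ 0.1  0.1 -0.3]
15 ax -0.8 lat [-0.1  0.1 -0.1] T [-0.01  0.02 -0.03] off [ 1.2 -0.2  1.2] gap 0.0150 lag [ 0.1  0.1 -0.3]
20 ax -0.4 lat [ 0. -0.  0.] T [ 0.   -0.03 -0.02] off [ 1.2 -0.2  1.2] gap 0.0146 lag [ 0.1  0.1 -0.3]
25 ax -0.2 lat [ 0.8 -0.9  0.7] T [-0.05 -0.03 -0.04] off [ 1.4 -0.4  1.3] gap 0.0151 lag [-0.   0.2 -0.4]
30 ax 0.6 lat [-0.1  0.1 -0.1] T [ 0.03 -0.06 -0.04] off [ 1.4 -0.3  1.3] gap 0.0151 lag [ 0.1  0.1 -0.3]
35 ax -0.5 lat [0.2 0.3 0.3] T [-0.07 -0.08 -0.06] off [ 1.4 -0.3  1.4] gap 0.0150 lag [ 0.1  0.1 -0.4]
40 ax 0.6 lat [0.1 0.5 0.2] T [-0.01 -0.06 -0.01] off [ 1.4 -0.2  1.4] gap 0.0149 lag [ 0.1  0.  -0.4]
45 ax 0.2 lat [ 0.2 -0.1  0.2] T [-0.06 -0.14  0.02] off [ 1.5 -0.2  1.4] gap 0.0151 lag [ 0.1  0.1 -0.4]
50 ax 0.1 lat [ 0.  -0.3 -0. ] T [-0.05 -0.07  0.01] off [ 1.5 -0.2  1.4] gap 0.0151 lag [ 0.1  0.2 -0.4]
t 10.2833
```

```bash
python3 - <<'E'
from h import *
s=viewer.get_image('side')[:,:,::-1]
cv2.imwrite('pics/s3.png',s); cv2.imwrite('pics/c5.png',cv2.resize(s[150:220,300:370],None,fx=7,fy=7,interpolation=2))
E
```

```text
(no output)
```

View pics/c5.png

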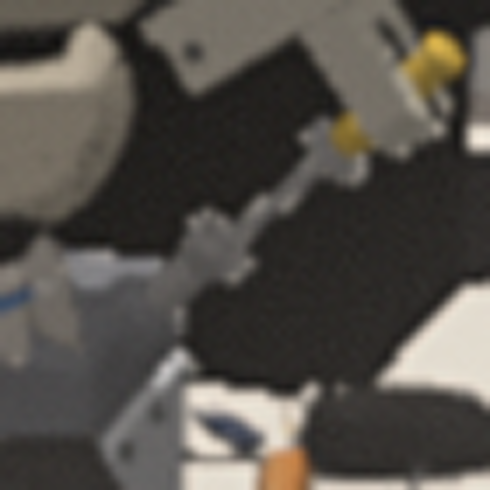

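The rod is centred in the mouth at crop (240,235), with the collar at (335,150). I'll keep going until the collar stops.

```bash
python3 - <<'E'
from h import *
np.set_printoptions(precision=4,suppress=True)
M=np.array([.609,-.264,.1855]); p,r,d=rodpose(M); S=json.load(open('st.json')); F0,T0=np.array(S['F0']),np.array(S['T0'])
s,off=insert(S['s'],.095,S['off'],M,d,p,F0,T0,step=.0075,vel=.05,fmax=8)
if s>.094: s,off=insert(s,.118,off,M,d,p,F0,T0,step=.002,vel=.03,fmax=7)
json.dump(dict(s=s,off=off.tolist(),F0=list(F0),T0=list(T0)),open('st.json','w'))
im=viewer.get_image('side')[:,:,::-1]; cv2.imwrite('pics/s4.png',im); cv2.imwrite('pics/c6.png',cv2.resize(im[150:220,300:370],None,fx=7,fy=7,interpolation=2))
E
```

```text
57 ax -0.1 lat [ 0.2 -0.6  0.1] T [-0.04 -0.18 -0.04] off [ 1.5 -0.4  1.4] gap 0.0151 lag [ 0.1  0.3 -0.5]
65 ax 0.2 lat [0.9 0.2 0.9] T [-0.08 -0.06  0.02] off [ 1.7 -0.3  1.6] gap 0.0149 lag [-0.   0.1 -0.7]
73 ax 0.1 lat [ 0.6 -0.5  0.6] T [-0.03 -0.1   0.03] off [ 1.8 -0.4  1.7] gap 0.0155 lag [ 0.   0.3 -0.6]
80 ax -0.9 lat [ 0.9 -0.3  0.8] T [-0.03 -0.02 -0.  ] off [ 2.  -0.5  1.9] gap 0.0147 lag [-0.1  0.2 -0.6]
88 ax -0.1 lat [-0.  -0.2 -0. ] T [-0.04  0.01 -0.05] off [ 2.  -0.5  1.9] gap 0.0150 lag [ 0.1  0.2 -0.5]
95 ax -0.3 lat [-0.1  0.1 -0.1] T [0.   0.01 0.02] off [ 1.9 -0.5  1.9] gap 0.0148 lag [ 0.1  0.2 -0.5]
t 12.1333
97 ax -1.3 lat [ 0.  -0.7 -0.1] T [ 0.   -0.02 -0.  ] off [ 2.  -0.6  1.9] gap 0.0146 lag [-0.   0.2 -0.1]
99 ax -0.6 lat [ 0.2 -0.5  0.1] T [ 0.02  0.04 -0.08] off [ 2.  -0.7  1.9] gap 0.0146 lag [-0.1  0.2 -0.1]
101 ax -0.5 lat [0.1 0.1 0.1] T [0.   0.   0.03] off [ 2.  -0.7  1.9] gap 0.0150 lag [ 0.   0.1 -0.2]
103 ax 0.4 lat [-0.   0.1 -0. ] T [ 0.    0.04 -0.  ] off [ 2.  -0.7  1.9] gap 0.0150 lag [ 0.   0.  -0.1]
105 ax -0.3 lat [-0.2 -0.5 -0.3] T [-0.02  0.02  0.03] off [ 1.9 -0.8  1.8] gap 0.0145 lag [ 0.1  0.2 -0.1]
107 ax -0.6 lat [-0.  -0.1 -0. ] T [ 0.02  0.03 -0.05] off [ 1.9 -0.8  1.8] gap 0.0149 lag [ 0.   0.1 -0.1]
109 ax -8.0 lat [ 0.5 -0.2  0.5] T [ 0.01  1.51 -0.05] off [ 2.  -0.9  1.9] gap 0.0150 lag [-1.2 -0.4  1. ]
STOP
t 13.8833
```

View pics/c6.png

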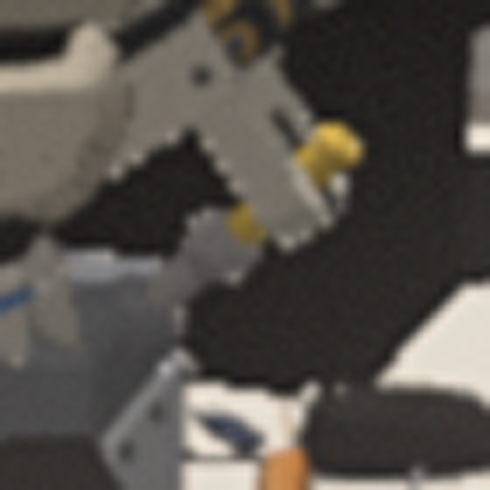

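The collar is seated on the mouth: 8 N axial at a depth of 107–109 mm, and the picture shows the collar on the flare at crop (225,225). Now I'll draw the rod out, re-measure the beaker from the first pictures and go above it.

```bash
python3 - <<'E'
from h import *
np.set_printoptions(precision=4,suppress=True)
t=cv2.imread('pics/top0.png');s=cv2.imread('pics/side0.png')
w=t[258:290,326:356].astype(int); m=((w[:,:,2]-w[:,:,0])<9).astype(np.uint8)
n,lab,st,c=cv2.connectedComponentsWithStats(m); i=1+st[1:,4].argmax(); bb=st[i]; ct=np.array([326+bb[0]+(bb[2]-1)/2,258+bb[1]+(bb[3]-1)/2]); print('top disc',bb,c[i]+[326,258],ct)
B=np.array([plane('top',ct,z)for z in(0,.035,.069)]); print(B, 'side pred rim/base of mid',proj('side',[*B[1,:2],.069]),proj('side',[*B[1,:2],0]))
print('side base',plane('side',(375.5,273.2),0))
for u in((371,273),(359,246)): print('purple',plane('top',u,.03))
M=np.array([.609,-.264,.1855]); p,r,d=rodpose(M); S=json.load(open('st.json')); off=np.array(S['off'])
manip.servo_line(p+.09*d+off,vel=.05); print('F',manip.current_force()-S['F0'],manip.current_finger_gap())
manip.servo_line(p-.06*d+off,vel=.1); print('F',manip.current_force()-S['F0'],manip.current_clock())
bk=np.array([.4345,-.140,.21]); P,r2,d2=rodpose(bk,yaw=65,pitch=0,back=.1395)
print(manip.solve_ik(P,r2.as_quat()),manip.solve_ik(P-[0,0,.115],r2.as_quat()))
manip.move_pose(P,r2.as_quat()); print(manip.current_clock(),manip.current_q(),manip.current_finger_gap())
s=viewer.get_image('side')[:,:,::-1];t=viewer.get_image('top')[:,:,::-1]
cv2.imwrite('pics/s5.png',s);cv2.imwrite('pics/t5.png',t)
o=np.zeros((480,800,3),np.uint8); o[:,:480]=cv2.resize(s[160:280,330:450],None,fx=4,fy=4,interpolation=2); o[:,480:]=cv2.resize(t[210:306,320:384],None,fx=5,fy=5,interpolation=2); cv2.imwrite('pics/c7.png',o)
for n in('side','top'): print(n,'tip',proj(n,bk),'collar',proj(n,bk-.105*d2),'rim',proj(n,[*bk[:2],.069]))
E
```

```text
top disc [  8   6  16  18 207] [341.058  272.7101] [341.5 272.5]
[[ 0.4407 -0.1397  0.    ]
 [ 0.4366 -0.1386  0.035 ]
 [ 0.4326 -0.1376  0.069 ]] side pred rim/base of mid [[375.8393 251.0387]] [[374.442  274.9605]]
side base [ 0.4371 -0.149   0.    ]
purple [ 0.4383 -0.2328  0.03  ]
purple [ 0.5244 -0.1932  0.03  ]
F [-0.1669  0.0843  0.7143] 0.014449624109871977
F [ 0.1644 -0.2418  0.3248] 16.1167
[ 1.2527  0.2647 -0.6478  2.0126 -0.0161  0.9483  0.1926] [ 1.2527  0.4857 -0.6796  2.0922  0.1962  0.7035  0.0384]
17.4417 [ 1.2519  0.265  -0.648   2.0111 -0.0158  0.9488  0.1916] 0.01488848821470479
side tip [[379.895  198.7147]] collar [[407.6593 189.841 ]] rim [[376.7978 250.9759]]
top tip [[343.9704 266.1201]] collar [[377.224  282.6288]] rim [[342.2821 271.9206]]
```

View pics/c7.png

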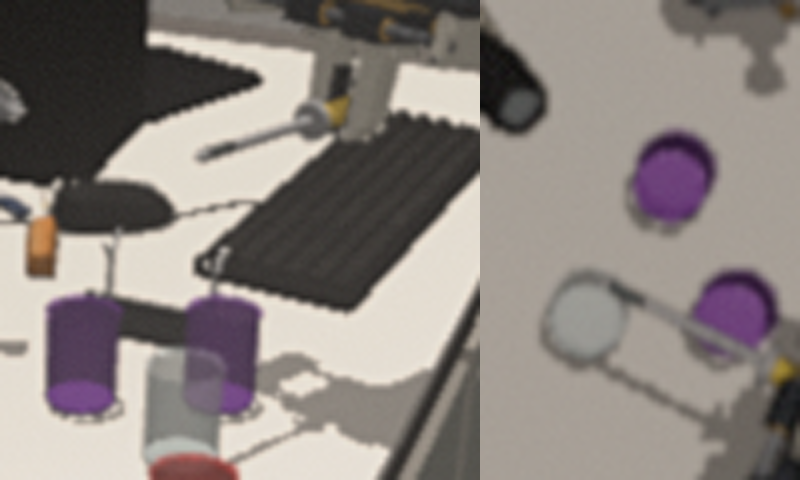

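The rod is level and its tip is where predicted: side (380,198.7) and top (344.6,266.4). The rim centre is at side (376,250) / top (341.2,272.2), which gives a beaker at about (0.433,-0.140). I'll lower the rod over it.

```bash
python3 - <<'E'
from h import *
np.set_printoptions(precision=4,suppress=True)
bk=np.array([.433,-.140,.093]); P,r2,d2=rodpose(bk,yaw=65,pitch=0,back=.1395)
manip.servo_line(P,vel=.08); manip.sleep(.7)
print(manip.current_clock(),manip.current_tool_pos()-P,np.abs(manip.current_joint_velocities()).max(),manip.current_force(),manip.current_finger_gap())
s=viewer.get_image('side')[:,:,::-1];t=viewer.get_image('top')[:,:,::-1]
o=np.zeros((480,800,3),np.uint8); o[:,:480]=cv2.resize(s[200:300,330:430],(480,480),interpolation=2); o[:,480:]=cv2.resize(t[210:306,320:384],None,fx=5,fy=5,interpolation=2); cv2.imwrite('pics/c8.png',o)
for n in('side','top'): print(n,'tip',proj(n,bk),'rim',proj(n,[*bk[:2],.069]))
E
```

```text
19.8583 [-0.  0. -0.] 0.0028196012197541295 [0.6176 0.3582 0.0264] 0.014841778095274646
side tip [[377.8729 242.5145]] rim [[377.3608 251.0817]]
top tip [[342.5382 271.4904]] rim [[342.2715 272.4002]]
```

View pics/c8.png

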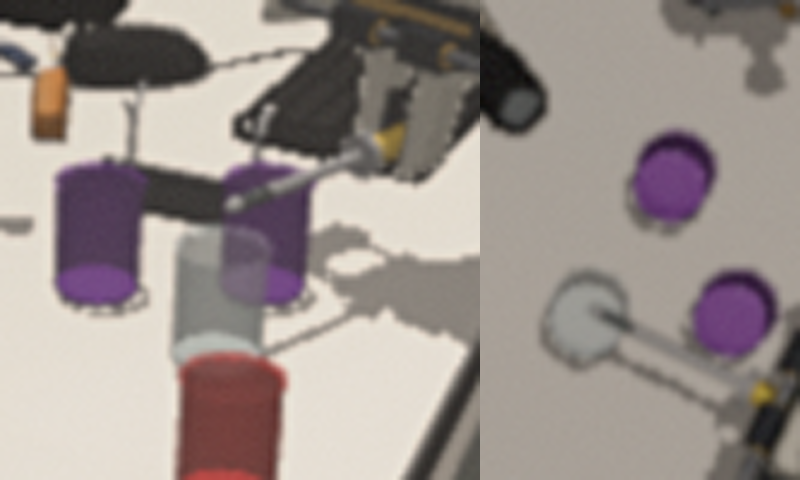

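The tip at top crop (592,308) lies about 3 mm from the rim centre at (586,312), and the rod is level. I'll make one small correction, then hand in.

```bash
python3 - <<'E'
from h import *
bk=np.array([.4305,-.1375,.089]); P,r2,d2=rodpose(bk,yaw=65,pitch=0,back=.1395)
manip.servo_line(P,vel=.03); manip.sleep(1.)
print(manip.current_clock(),manip.current_tool_pos()-P,np.abs(manip.current_joint_velocities()).max(),manip.current_finger_gap(),manip.current_force())
print(manip.hand_in())
E
```

```text
21.2833 [1.03635220e-05 1.62307091e-05 9.37516454e-06] 0.0013392228650410474 0.015141010297417271 [ 0.33659168 -0.6739069  -0.99063905]
the job is handed in; nothing more can be done
None
```

The job is handed in at 21.3 s of the 54 s allowed: the dip rod was seated in the guide tube until its collar stopped (about 8 N), drawn right out, and is held level and still with its tip about 20 mm above the clear beaker's mouth, near its middle (last 3 mm correction not re-imaged).

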